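# Thread the test coupons onto the hanging rod and hang them to dry

## Task

Pick up the hanging rod by its blue handle and, feeling gently for the holes because its shank is crooked, thread it through all three coupons while they stand in the white rack. Then lift the three out together on the rod and hang it across both forks of the drying stand, the coupons hanging between the forks and the handle towards the robot. Never press the rod hard against a coupon, touch the coupons only with the rod, and leave everything else on the bench alone.

Things in the scene. Friction and masses are not known exactly. Their poses are not given: they have to be found in the camera images.
- rod: Hanging rod, 70 g. Blue handle 50 mm long, 16 mm wide, 22 mm tall, origin at the handle's centre, x along it towards the shank. A round metal tube shank, 8 mm thick and 125 mm long, leaves the front face (x = 25 mm); end 150 mm from the origin, blunt with a 1.5 mm bevel to 6.4 mm. It starts level on its rest. The pose is the handle's alone and does not show the shank's bend.
- rod_socket (a point): Where the shank enters the handle, 25 mm ahead of the rod's origin. Here the shank is bent to the left or right (about the handle's z axis, never up or down) by an unknown angle of up to 0.11 rad, so its end may be up to 14 mm to either side of the handle's x axis. The bend is stiff: it yields only above about 0.5 N m. A loosely gripped handle may creep nose-down.
- rest: Grey plastic rest 170 x 60 mm, fixed, on which the rod lies at the start; origin on the table under its middle, x along the rod. The handle's centre is at x = -75 mm, 53 mm above the table, on a post 12 mm wide; a bar 50 mm wide carries the shank at x = 45 mm, with 8 mm lips at its ends.
- rack: White plastic rack 90 x 66 mm, 38 mm tall, fixed; origin on the table under the middle slot. Cross slots at x = -20, 0 and 20 mm (6.5 mm wide, 53 mm across, floor 8 mm above the table) hold the coupons upright. The rod goes in along +x, from the robot's side. The holes lie 53 mm above the table on one line along x, to about 1 mm sideways.
- stand: Drying stand, fixed: steel drip tray 150 x 110 mm with two upright steel Y forks at x = -47 and 47 mm; origin on the table under the middle, x along the line of the forks, away from the robot. A shank settled in both forks has its axis about 100 mm above the table; the handle then sticks out beyond the fork at x = -47 mm.
- fork_near (a point): Bottom of the V of the fork nearer the robot (on the wire's centre line, 90 mm above the table). The V is of 6 mm round wire in the stand's y-z plane; its arms rise at 45 degrees to 114 mm above the table, 24 mm to either side.
- fork_far (a point): The same point of the far fork, 94 mm farther along the stand's x.
- coupon_copper: Copper test coupon, a plate 50 mm wide (y), 60 mm tall (z), 5 mm thick (x), 40 to 85 g, loose, standing in the rack's slot at x = -20 mm with play of up to 0.75 mm along x and 1.5 mm sideways. Origin at the middle of its lower edge. Round hole of 11 mm through it along x, 45 mm above the lower edge.
- coupon_copper_hole (a point): Centre of the hole of the copper coupon; x along the hole.
- coupon_brass: Brass test coupon, a plate 50 mm wide (y), 60 mm tall (z), 5 mm thick (x), 40 to 85 g, loose, standing in the rack's slot at x = 0 mm with play of up to 0.75 mm along x and 1.5 mm sideways. Origin at the middle of its lower edge. Round hole of 11 mm through it along x, 45 mm above the lower edge.
- coupon_brass_hole (a point): Centre of the hole of the brass coupon; x along the hole.
- coupon_aluminium: Aluminium test coupon, a plate 50 mm wide (y), 60 mm tall (z), 5 mm thick (x), 40 to 85 g, loose, standing in the rack's slot at x = 20 mm with play of up to 0.75 mm along x and 1.5 mm sideways. Origin at the middle of its lower edge. Round hole of 11 mm through it along x, 45 mm above the lower edge.
- coupon_aluminium_hole (a point): Centre of the hole of the aluminium coupon; x along the hole.
- beaker: Bystander: glass beaker, 70 mm wide, 90 mm tall; origin at its underside.
- flask: Bystander: amber conical flask, 84 mm wide, 123 mm tall; origin at its underside.
- dropper: Bystander: small amber bottle, 36 mm wide, 75 mm tall; origin at its underside.
- dish: Bystander: shallow glass dish, 90 mm wide, 16 mm tall; origin at its underside.
- spare: Bystander: steel coupon lying flat on the table, 60 x 50 x 5 mm, not part of the set; origin at its underside.
- jar: Bystander: white jar, 60 mm wide, 85 mm tall; origin at its underside.
- brush: Bystander: small brush, 160 mm long, lying on the table; origin at its underside.
Mind the look-alikes: they are no part of the job. What is shaped like the rod but red is not meant. What is shaped like the coupon_copper but pink is not meant.

How it is judged:
By the outcome, as a careful person would: the job done as asked, in the order asked, and still so for the second after the job is handed in, with the robot touching nothing.
It also fails if it takes over 72 s, if anything falls off the work surface, if the arm or the gripper's body presses on something with over 40 N, if the wrist force passes 120 N, or if a joint passes its speed limit or range.

## Robot

A 6-joint arm with a two-finger parallel gripper is mounted at the origin on the work surface. World frame = base frame: x ahead of the robot, y to its left, z up, the work surface at z = 0. Lengths are in mm, angles in rad, forces in N, time in s.
With the tool pointing down it reaches from about 225 to 875 mm from the base axis. Payload 3.4 kg.
Tool frame: the origin (TCP) lies midway between the tips of the shut fingers; the grasp point (between the pads) lies 19 mm behind it; z points along the fingers, y is the line along which they close (so a half turn about z gives the same grasp; the last joint's range is limited). The gripper opens to 85 mm and grips with 20 to 120 N. Pads are 22 mm wide; open, the fingers measure 114 mm over their backs; the gripper's body (76 mm by 85 mm) begins 54 mm behind the grasp point. The pads swing forward as they close: fully open they stand 13 mm farther back than shut.
Start: joints at [-1.369, 0.276, 1.505, -0, 1.361, -0.121], TCP at [182.403, -545.337, 231.328] pointing down, gripper open.
Joint ranges: [-2.89, 2.89], [-0.75, 2.08], [0.22, 2.7], [-1.18, 4.32], [0.11, 2.71], [-2.7, 2.7]. Speed limits (rad/s): [2.57, 2.57, 3.14, 3.14, 3.14, 3.14].

## Interface

Orientations are given as a rotation vector (axis times angle).
In Python, from station import robot gives the robot as it stands. The module is installed in compiled form; this text tells all that it offers.
- The arm moves only by the shell command python3 -m pendant 'ROWS'. ROWS is a JSON object whose one key "targets" holds a list of rows, each a list of 7 numbers: the shift along the tool's x, y, z in units of 50 mm (1.0 is 50 mm), then the turn, a rotation vector about the tool's x, y, z in units of 8 degrees (1.0 is 8 degrees), then the opening, from 0 (shut) to 1 (fully open). A call has 1 to 8 rows; each row shifts and turns the commanded pose from where the row before left it, along the tool's axes as they then stand; what a row does not reach is not made up. A row lasts 1/8 s, in which the tool goes at most 62.5 mm and 10.7 degrees, less where a joint would pass 70% of its speed; a pose out of reach is approached as far as the arm can. A call is refused whole if a number of a shift passes 1 or a number of a turn 1, either way. A call with a gripper value outside its range is refused whole. The fingers move at their own pace and stop on an object; the grip force is fixed at half the most. Time passes only in rows, so rows that do not move let the fingers close. It gives the time, the measured TCP pose, the force, the opening and the grip force at its end, in the units of the state.
- robot.get_obs(): the state, without advancing time (a new reading comes with each control period).
- robot.get_image(name): name is "scene" or "top" or "wrist"; returns (picture, depth): 480x640x3 uint8, blue, green, red; 480x640 float32, mm along the optical axis (not along the pixel's ray), 0 where there is no reading.
- robot.camera_params(name): a dict with "K" (3x3 intrinsics, pixels), "extrinsics" (4x4, takes a point from camera to world coordinates); the wrist camera has in their place "tool_from_camera" (4x4, takes a point from camera to tool coordinates, whose origin is the TCP and whose axes are the flange's). Camera axes: x right, y up, looking along -z (the intrinsics and any distortion apply to the point x, -y, -z); pixel columns grow to the right and rows downward; lengths in mm; the calibration is good to about 2 mm. The wrist camera is an equidistant fisheye: a pixel r from the principal point sees the ray r / f radians off the axis. A picture is of the moment at which its call begins: read the wrist's pose just before it. camera_params takes no time and is no camera call.
- robot.sign_off(): hands the job in; it is judged then, once.
The state is a dict: "time_s": time; "joint_positions": joint angles; "qvel": joint speeds; "tau": joint torques, N m; "eef_pos": TCP position; "tcp_rot": TCP orientation; "force": force on the tool from outside, world axes, zero at the start; "moment": the same for the moment, N m; "width": opening from 0.0 (shut) to 1.0 (fully open); "finger_force": force on a finger pad.
Only numpy, scipy, OpenCV 4.12 (cv2) and the standard library are available. Lean on these libraries where they do the work, as an engineer would, in place of code of your own. Each camera call takes 0.05 s, during which the arm holds its last target. There are 200 camera calls.

## Working session

There is one attempt and no reset: what is moved stays moved. The work goes in short steps, Python scripts to look and compute and a shell command to move; the robot and the scene stay as the last step left them, time stands still between calls to the robot, and variables do not carry over. Pictures are saved under pics/ and viewed, at most 10 in all, crops included, and the job is handed in when it is done.

```bash
mkdir -p pics
cat > h.py <<'E'
import numpy as np,cv2
from station import robot
from scipy.spatial.transform import Rotation as R
def grab(n):
    o=robot.get_obs(); im,d=robot.get_image(n); return o,im.copy(),d.copy()
def T(o):
    M=np.eye(4);M[:3,:3]=R.from_rotvec(o['tcp_rot']).as_matrix();M[:3,3]=o['eef_pos'];return M
def pt(n,u,v,d,z=None):
    """fixed cam pixel->world; by depth d, or plane z"""
    p=robot.camera_params(n);K=np.array(p['K']);E=np.array(p['extrinsics'])
    r=np.array([(u-K[0,2])/K[0,0],-(v-K[1,2])/K[1,1],-1])
    w=E[:3,:3]@r
    s=d if z is None else (z-E[2,3])/w[2]
    return E[:3,3]+s*w
E
python3 - <<'E'
from h import *
print(robot.get_obs())
for n in('scene','top','wrist'):
    o,im,d=grab(n);cv2.imwrite(f'pics/{n}0.png',im);np.save(f'{n}0.npy',d);print(n,robot.camera_params(n))
E
```

```text
{'time_s': 0.0, 'joint_positions': array([-1.36902049e+00,  2.76579293e-01,  1.50614624e+00,  3.14573270e-05,
        1.36066557e+00, -1.20982714e-01]), 'qvel': array([-7.53145580e-06,  5.43603627e-05,  5.56036058e-04,  9.75425985e-04,
        3.80351986e-04,  1.52180459e-03]), 'tau': array([-4.17720112e-04, -4.16777337e+01, -2.45804483e+01, -5.05771425e-05,
        1.08003381e-02,  3.64066341e-05]), 'eef_pos': array([ 182.2901623 , -544.78811841,  230.44342313]), 'tcp_rot': array([-3.09899949e+00, -5.04491050e-01,  6.57741857e-05]), 'force': array([-0.41601573, -0.21558015, -0.18686148]), 'moment': array([-0.01428139, -0.02146131,  0.01250095]), 'finger_force': 0.0, 'width': 1.0039705278134912}
scene {'K': array([[569.55879133,   0.        , 315.61146317],
       [  0.        , 569.55879133, 246.56938154],
       [  0.        ,   0.        ,   1.        ]]), 'extrinsics': array([[-2.12175456e-01, -7.54612010e-01,  6.20920519e-01,
         1.35992597e+03],
       [ 9.77199763e-01, -1.68963058e-01,  1.28577250e-01,
         2.07961774e+02],
       [ 7.88669261e-03,  6.34044320e-01,  7
[... 477 characters left out ...]
       [ 1.82735898e-03,  2.00147331e-01,  9.79764108e-01,
         1.65095731e+03],
       [ 0.00000000e+00,  0.00000000e+00,  0.00000000e+00,
         1.00000000e+00]])}
wrist {'K': array([[371.64829954,   0.        , 316.51067211],
       [  0.        , 371.64829954, 237.83434146],
       [  0.        ,   0.        ,   1.        ]]), 'tool_from_camera': array([[ 4.50990891e-05,  9.52819577e-01,  3.03537232e-01,
         7.80810833e+01],
       [ 9.99999997e-01, -6.04966696e-05,  4.13238341e-05,
        -1.60674462e-02],
       [ 5.77371497e-05,  3.03537229e-01, -9.52819577e-01,
        -1.42008708e+02],
       [ 0.00000000e+00,  0.00000000e+00,  0.00000000e+00,
         1.00000000e+00]])}
```

View pics/scene0.png

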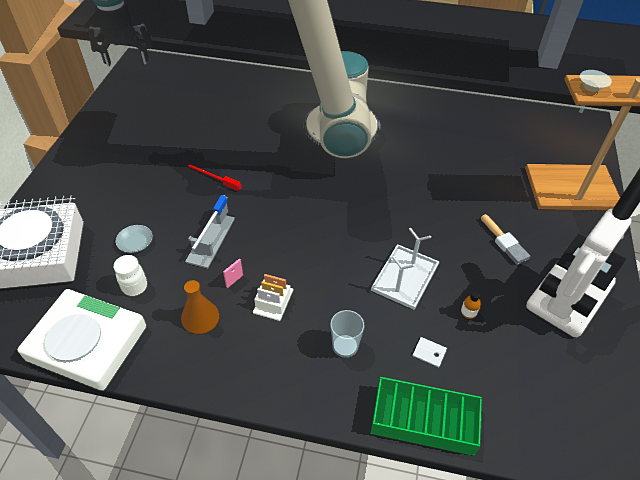

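View pics/top0.png

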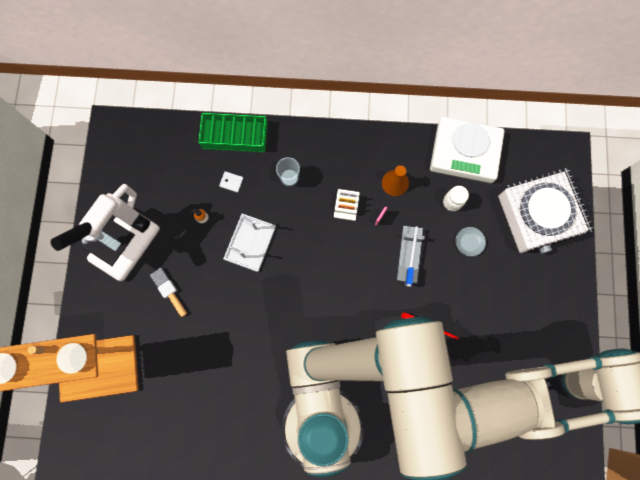

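The blue handle (scene 221,203; top 409,277) is the rod I want. The red look-alike is at scene (232,183), top (430,325). The coupon set is in the rack at scene (273,290), top (347,204), and the pink look-alike is at scene (233,272), top (381,215). The stand is at scene (405,275), top (250,243). Next I'll check enlarged crops.

Run:
```python
from h import *
t=cv2.imread('pics/top0.png')
f=lambda im,x0,y0,w,h,k:cv2.resize(im[y0:y0+h,x0:x0+w],None,fx=k,fy=k,interpolation=cv2.INTER_CUBIC)
# rod 390-440 x 220-295 ; rack 325-370x180-225; stand 215-285x205-280
a=f(t,385,220,50,75,8);b=f(t,325,180,48,48,6);c=f(t,215,207,70,70,6)
cv=np.zeros((600,800,3),np.uint8);cv[:600,:400]=a;cv[:288,400:688]=b
c=f(t,218,210,62,62,5);cv[288:598,400:710]=c
cv2.imwrite('pics/crop1.png',cv)
s=cv2.imread('pics/scene0.png')
cv=np.zeros((600,800,3),np.uint8)
a=f(s,180,190,60,80,5);b=f(s,248,268,50,55,5);c=f(s,365,225,80,85,5)
cv[:400,:300]=a;cv[:275,300:550]=b;cv[:425,400:800]=c if 0 else cv[:425,400:800]
cv[275:275+319,320:620]=f(s,365,225,80,85,3.75)[:319,:300]
cv2.imwrite('pics/crop2.png',cv)
```

```text
(no output)
```

View pics/crop1.png

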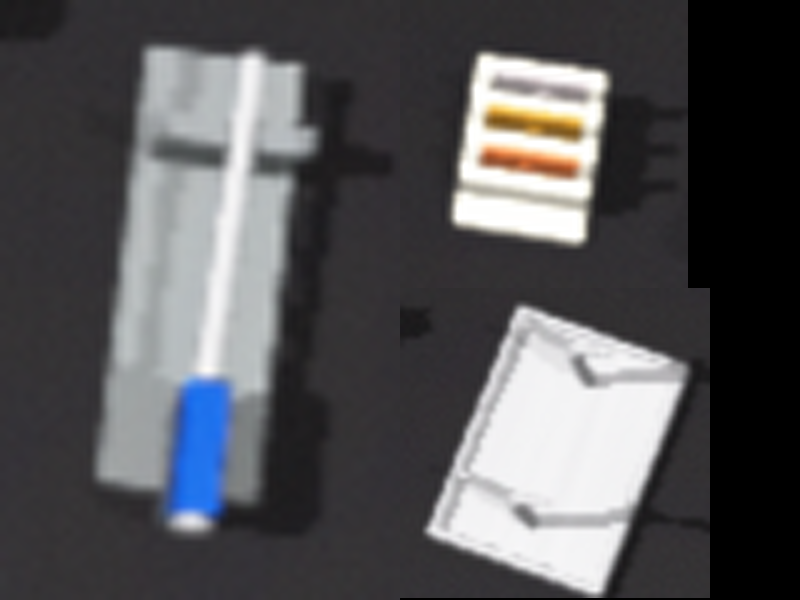

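The first crop shows the blue handle with its front at crop (208,380) and rear at (194,517). The shank runs to (255,55), bent to the right. The rack and stand are clear of clutter.

```bash
cat >> h.py <<'E'
def q(u,v,x0,y0,k): return x0+(u+.5)/k-.5,y0+(v+.5)/k-.5
E
python3 - <<'E'
from h import *
np.set_printoptions(precision=1,suppress=True)
P=lambda u,v,z,c:pt('top',*q(u,v,*c),0,z)
a=(385,220,8)
def sh(n,*p): print(n,*p, [round(float(np.arctan2(*(p[1]-p[0])[1::-1])),3) if len(p)>1 else 0])
sh('handle rear,front',P(195,517,64,a),P(208,380,64,a))
sh('shank',P(208,378,53,a),P(255,55,53,a))
sh('rest corners L',P(98,485,0,a),P(145,47,0,a));sh('rest R',P(262,500,0,a),P(303,64,0,a))
b=(325,180,6);b=lambda u,v,z:P(u-400,v,z,(325,180,6))
sh('rack topL',b(452,220,38),b(478,53,38));sh('rackR',b(583,240,38),b(609,72,38))
for n,l,r in(('cu',(480,155),(579,168)),('br',(486,117),(583,130)),('al',(491,84),(589,94))):sh(n,b(*l,68),b(*r,68))
c=lambda u,v,z:P(u-400,v-288,z,(218,210,5))
sh('tray L',c(427,533,5),c(520,307,5));sh('tray R',c(605,597,5),c(690,365,5))
sh('forks',c(527,516,90),c(585,372,90))
E
```

```text
handle rear,front [ 418.3 -226.8   64. ] [ 468.5 -230.2   64. ] [-0.067]
shank [ 471.1 -231.9   53. ] [ 593.4 -246.2   53. ] [-0.116]
rest corners L [ 436.7 -199.9    0. ] [ 606.8 -212.6    0. ] [-0.075]
rest R [ 434.7 -261.6    0. ] [ 603.7 -273.3    0. ] [-0.069]
rack topL [613.8   2.1  38. ] [701.6  -6.4  38. ] [-0.096]
rackR [607.3 -64.   38. ] [695.5 -73.1  38. ] [-0.103]
cu [640.1  -9.7  68. ] [636.3 -58.8  68. ] [-1.647]
br [659.7 -11.6  68. ] [655.8 -59.9  68. ] [-1.65]
al [676.8 -13.2  68. ] [674.5 -62.   68. ] [-1.618]
tray L [471.  327.2   5. ] [614.6 283.4   5. ] [-0.296]
tray R [438.3 216.7   5. ] [584.2 176.4   5. ] [-0.27]
forks [470.6 254.8  90. ] [557.1 228.6  90. ] [-0.294]
```

```bash
cat >> h.py <<'E'
def yaw(o=None):
    M=T(o or robot.get_obs());return float(np.arctan2(M[1,0],M[0,0]))
def plan(p,yw,n,w=1.0,o=None):
    """print n rows to go to TCP p, yaw yw tool down; starts at measured (or o) pose"""
    o=o or robot.get_obs();M=T(o);R0=R.from_matrix(M[:3,:3])
    Rt=R.from_matrix(np.array([[np.cos(yw),np.sin(yw),0],[np.sin(yw),-np.cos(yw),0],[0,0,-1]]))
    dv=(R0.inv()*Rt).as_rotvec();dp=(np.array(p)-o['eef_pos'])/n
    for i in range(n):
        s=(R0*R.from_rotvec(dv*i/n)).inv().apply(dp)/50
        t=np.degrees(dv/n)/8
        print('[%s,%g],'%(','.join('%.3f'%x for x in [*s,*t]),w))
def wp(u,v,o,z=None,d=None):
    """wrist pixel -> world on plane z or by depth d"""
    p=robot.camera_params('wrist');K=p['K'];C=T(o)@p['tool_from_camera']
    x=(u-K[0,2])/K[0,0];y=(v-K[1,2])/K[1,1];r=np.hypot(x,y)
    s=np.sin(r)/r if r>1e-9 else 1
    w=C[:3,:3]@np.array([x*s,-y*s,-np.cos(r)])
    k=(z-C[2,3])/w[2] if z is not None else d/np.cos(r)
    return C[:3,3]+k*w
def st():
    o=robot.get_obs();np.set_printoptions(precision=2,suppress=True)
    print('t%.2f'%o['time_s'],o['eef_pos'],'rv',o['tcp_rot'],'yaw %.4f'%yaw(o),'F',o['force'],'M',o['moment'],'w%.3f f%.1f'%(o['width'],o['finger_force']))
E
python3 -c "
from h import *
plan([500,-232,200],-.07,10)"
```

```text
[0.801,-0.392,0.062,-0.001,0.000,0.281,1],
[0.785,-0.423,0.062,-0.001,0.000,0.281,1],
[0.768,-0.454,0.062,-0.001,0.000,0.281,1],
[0.749,-0.483,0.062,-0.001,0.000,0.281,1],
[0.730,-0.512,0.062,-0.001,0.000,0.281,1],
[0.709,-0.541,0.062,-0.001,0.000,0.281,1],
[0.687,-0.568,0.062,-0.001,0.000,0.281,1],
[0.665,-0.595,0.062,-0.001,0.000,0.281,1],
[0.641,-0.620,0.061,-0.001,0.000,0.281,1],
[0.616,-0.645,0.061,-0.001,0.000,0.281,1],
```

```bash
python3 -m pendant '{"targets":[[0.8,-0.39,0.06,0,0,0.28,1],[0.79,-0.42,0.06,0,0,0.28,1],[0.77,-0.45,0.06,0,0,0.28,1],[0.75,-0.48,0.06,0,0,0.28,1],[0.73,-0.51,0.06,0,0,0.28,1],[0.71,-0.54,0.06,0,0,0.28,1],[0.69,-0.57,0.06,0,0,0.28,1],[0.67,-0.6,0.06,0,0,0.28,1]]}'; python3 -m pendant '{"targets":[[0.64,-0.62,0.06,0,0,0.28,1],[0.62,-0.64,0.06,0,0,0.28,1],[0,0,0,0,0,0,1],[0,0,0,0,0,0,1]]}'
python3 - <<'E'
from h import *
st();o,im,d=grab('wrist');cv2.imwrite('pics/w1.png',im);np.savez('w1.npz',d=d,**o)
E
```

```text
time_s: 1.15
eef_pos: [438.1, -293.9, 207.0]
tcp_rot: [3.142, 0.014, -0.0]
force: [0.7, -0.7, 0.1]
width: 1.002
finger_force: 0.0
time_s: 1.65
eef_pos: [500.4, -232.8, 201.0]
tcp_rot: [3.14, -0.106, -0.002]
force: [0.0, 0.5, -1.0]
width: 1.004
finger_force: 0.0
t1.65 [ 500.45 -232.77  200.99] rv [ 3.14 -0.11 -0.  ] yaw -0.0672 F [ 0.04  0.46 -0.96] M [ 0.    0.01 -0.04] w1.004 f0.0
```

View pics/w1.png

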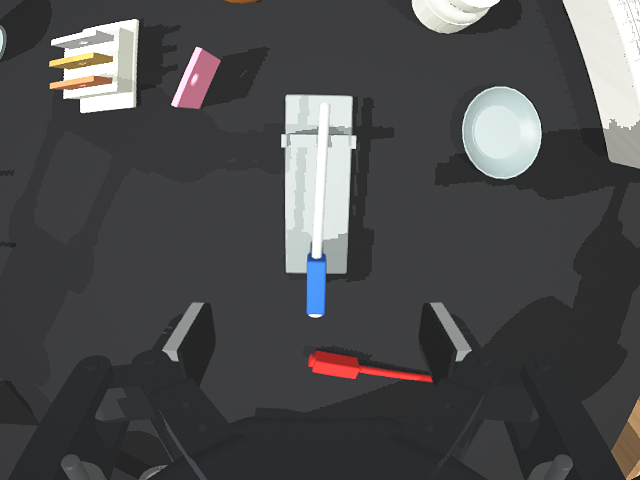

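The blue handle spans (317,255)–(316,316), and its shank tip is at (324,104). The red look-alike is at (335,365) and the pink plate at (195,78), both well clear. Next I'll measure the handle and the bend.

Run:
```python
from h import *
np.set_printoptions(precision=2,suppress=True)
im=cv2.imread('pics/w1.png');z=np.load('w1.npz');o={k:z[k] for k in z.files};d=z['d'];
b,g,r=[im[...,i].astype(int) for i in range(3)]
v,u=np.where((b>150)&(r<110)); v_,u_=v,u
P=np.array([wp(x,y,o,64) for x,y in zip(u,v)])
D=np.array([wp(x,y,o,None,d[y,x]) for x,y in zip(u,v)])
print('top z',np.percentile(D[:,2],[5,50,95]))
keep=D[:,2]>60;P=P[keep];c=P.mean(0);w=np.linalg.svd(P[:,:2]-c[:2])[2][0];w*=np.sign(w[0])
a=(P[:,:2]-c[:2])@w;print('handle',(c[:2]+w*(a.max()+a.min())/2),a.min(),a.max(),np.arctan2(w[1],w[0]))
Q=[]
for y in range(106,253):
    m=(im[y,295:345].min(1)>215)if 0 else None
    row=im[y,295:345].mean(1);m=np.where(row>225)[0]
    if 4<len(m)<16 :Q.append([*wp(295+m.mean(),y,o,55)[:2],y,len(m)])
Q=np.array(Q);f=np.polyfit(Q[:,0],Q[:,1],1);res=Q[:,1]-np.polyval(f,Q[:,0]);k=abs(res)<1;f=np.polyfit(Q[k,0],Q[k,1],1)
print(len(Q),k.sum(),res.std(),'shank yaw',np.arctan(f[0]),'at470',np.polyval(f,470),Q[0],Q[-1])
```

```text
top z [61.88 63.39 64.55]
handle [ 445.9  -228.32] -25.777538453137392 23.988346123833125 -0.08573479013504824
24 22 0.8720086934166815 shank yaw -0.12091021327715105 at470 -229.94064585294663 [ 575.49 -245.61  126.     13.  ] [ 474.41 -230.48  252.      9.  ]
```

```bash
python3 -c "
from h import *
plan([446,-228.3,110],-.078,3)
M=T(robot.get_obs());print(M)"
```

```text
[-0.363,-0.008,0.608,0.001,0.002,0.023,1],
[-0.363,-0.007,0.608,0.001,0.002,0.023,1],
[-0.363,-0.006,0.608,0.001,0.002,0.023,1],
[[ 9.97666683e-01 -6.82672067e-02 -8.81677140e-04  5.00259837e+02]
 [-6.82675346e-02 -9.97666990e-01 -3.47346049e-04 -2.33217671e+02]
 [-8.55907834e-04  4.06725506e-04 -9.99999551e-01  2.01132564e+02]
 [ 0.00000000e+00  0.00000000e+00  0.00000000e+00  1.00000000e+00]]
```

```bash
python3 -m pendant '{"targets":[[-0.36,-0.01,0.6,0,0,0.02,1],[-0.36,-0.01,0.6,0,0,0.02,1],[-0.36,-0.01,0.6,0,0,0.03,1],[0,0,0.5,0,0,0,1],[0,0,0.5,0,0,0,1],[0,0,0.4,0,0,0,1],[0,0,0.12,0,0,0,1],[0,0,0,0,0,0,1]]}'; python3 -c "
from h import *
st()"
```

```text
time_s: 2.7
eef_pos: [446.8, -228.0, 35.4]
tcp_rot: [3.139, -0.124, -0.0]
force: [-1.2, 0.3, -0.3]
width: 1.004
finger_force: 0.0
t2.70 [ 446.8  -228.03   35.44] rv [ 3.14 -0.12 -0.  ] yaw -0.0790 F [-1.17  0.25 -0.29] M [0.01 0.02 0.  ] w1.004 f0.0
```

```bash
python3 -m pendant '{"targets":[[0,0,0,0,0,0,0],[0,0,0,0,0,0,0],[0,0,0,0,0,0,0],[0,0,0,0,0,0,0],[0,0,0,0,0,0,0],[0,0,0,0,0,0,0]]}'; python3 -m pendant '{"targets":[[0,0,-0.2,0,0,0,0],[0,0,-0.4,0,0,0,0],[0,0,-0.6,0,0,0,0],[0,0,-0.6,0,0,0,0],[0,0,-0.6,0,0,0,0],[0,0,0,0,0,0,0],[0,0,0,0,0,0,0]]}'
python3 - <<'E'
from h import *
st()
plan([500,-35+12,155],-.06,8,0)
o,im,d=grab('wrist');cv2.imwrite('pics/w2.png',im)
E
```

```text
time_s: 3.45
eef_pos: [447.4, -227.5, 35.7]
tcp_rot: [3.139, -0.122, 0.001]
force: [-0.9, -0.2, 5.3]
width: 0.18
finger_force: 58.9
time_s: 4.32
eef_pos: [446.4, -226.9, 154.5]
tcp_rot: [-3.138, 0.122, 0.002]
force: [-0.6, 0.1, -1.2]
width: 0.178
finger_force: 58.3
t4.33 [ 446.43 -226.9   154.53] rv [-3.14  0.12  0.  ] yaw -0.0779 F [-0.6   0.06 -1.19] M [0.03 0.04 0.01] w0.178 f58.3
[0.094,-0.519,-0.001,-0.001,0.001,-0.016,0],
[0.095,-0.518,-0.001,-0.001,0.001,-0.016,0],
[0.096,-0.518,-0.001,-0.001,0.001,-0.016,0],
[0.097,-0.518,-0.001,-0.001,0.001,-0.016,0],
[0.098,-0.518,-0.001,-0.001,0.001,-0.016,0],
[0.100,-0.518,-0.001,-0.001,0.001,-0.016,0],
[0.101,-0.517,-0.001,-0.001,0.001,-0.016,0],
[0.102,-0.517,-0.001,-0.001,0.001,-0.016,0],
```

View pics/w2.png

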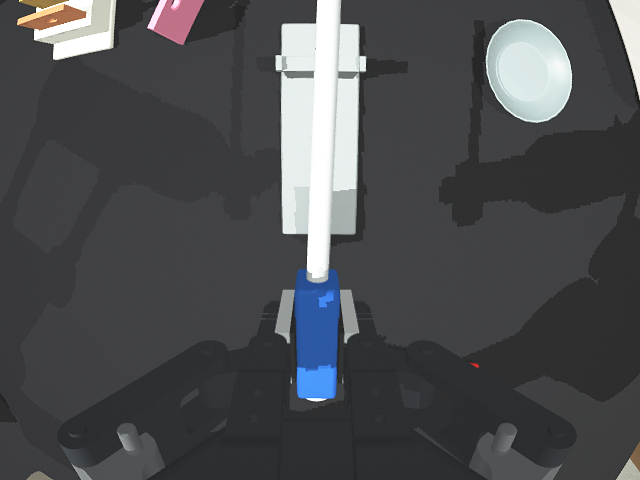

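```bash
python3 -m pendant '{"targets":[[0,0,-0.5,0,0,0,0],[0.2,-0.7,-0.5,0,0,0,0],[0.2,-0.8,0,0,0,0,0],[0.2,-0.8,0,0,0,0,0],[0.2,-0.8,0,0,0,0,0],[0.2,-0.8,0,0,0,0,0],[0.2,-0.8,0,0,0,0,0],[0,0,0,0,0,0,0]]}'
python3 - <<'E'
from h import *
st()
o,im,d=grab('wrist');cv2.imwrite('pics/w3.png',im);np.savez('w3.npz',d=d,**o)
E
python3 -m pendant '{"targets":[[-0.5,-0.8,0,0,0,0,0],[-0.5,-0.8,0,0,0,0,0],[-0.5,-0.8,0,0,0,0,0],[-0.3,-0.5,0,0,0,0,0],[0,0,0,0,0,0,0],[0,0,0,0,0,0,0]]}'
python3 - <<'E'
from h import *
st()
o,im,d=grab('wrist');cv2.imwrite('pics/w4.png',im);np.savez('w4.npz',d=d,**o)
a=cv2.imread('pics/w3.png')
cv2.imwrite('pics/v34.png',np.hstack([cv2.resize(a[:,240:],(400,480)),cv2.resize(im[:,:400],(400,480))]))
E
```

```text
time_s: 5.38
eef_pos: [525.0, 4.7, 203.6]
tcp_rot: [-3.138, 0.116, 0.005]
force: [0.1, 0.6, -1.5]
width: 0.176
finger_force: 58.7
t5.38 [525.03   4.72 203.58] rv [-3.14  0.12  0.  ] yaw -0.0742 F [ 0.14  0.56 -1.48] M [-0.08  0.11 -0.  ] w0.176 f58.7
time_s: 6.18
eef_pos: [447.1, 152.5, 204.9]
tcp_rot: [3.138, -0.123, -0.0]
force: [-0.0, -0.6, -0.6]
width: 0.176
finger_force: 58.8
t6.17 [447.11 152.55 204.9 ] rv [ 3.14 -0.12 -0.  ] yaw -0.0786 F [-0.05 -0.63 -0.64] M [-0.03  0.08  0.09] w0.176 f58.8
```

View pics/v34.png

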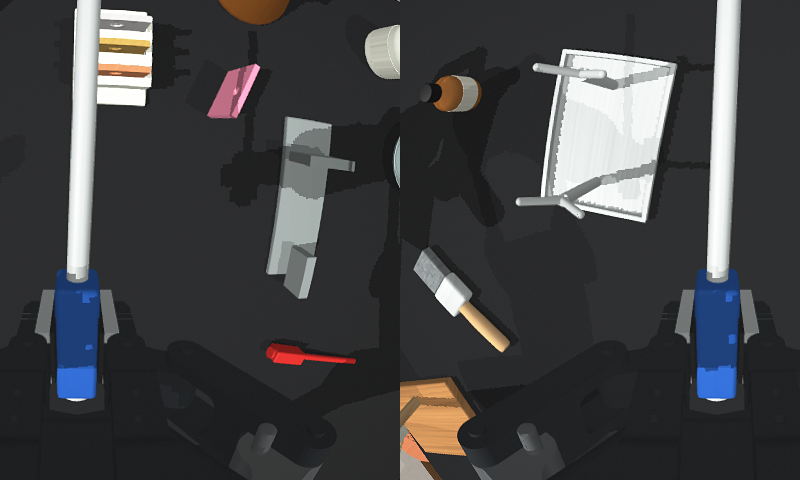

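The left half shows the rack with the coupons at right-half pixels (100–150, 20–105), partly hidden by the shank. The right half shows the stand, with fork tips near (518,202)–(655,163) and (535,67)–(672,68). I'll measure the forks from depth, then take a clearer look at the rack.

```bash
cat >> h.py <<'E'
def cloud(f,u0,u1,v0,v1):
    z=np.load(f);o={k:z[k] for k in z.files};d=z['d']
    v,u=np.mgrid[v0:v1,u0:u1];v=v.ravel();u=u.ravel();k=d[v,u]>0;v=v[k];u=u[k]
    return u,v,np.array([wp(a,b,o,None,d[b,a]) for a,b in zip(u,v)])
def line(f):
    """shank line in tool coords from picture: x-y at z=-19"""
E
python3 - <<'E'
from h import *
np.set_printoptions(precision=2,suppress=True)
u,v,P=cloud('w4.npz',100,285,30,240)
k=(P[:,2]>50)&(P[:,2]<130);Q=P[k];print(len(Q))
c,s=np.cos(-.29),np.sin(-.29)
a=Q[:,:2]@[c,s];b=Q[:,:2]@[-s,c]
m=np.median(a);
for g in(a<m,a>m):
    w=Q[g];ag=a[g];bg=b[g]
    med=np.median(ag);kk=abs(ag-med)<8;w=w[kk];bb=bg[kk]
    f=np.polyfit(w[:,1],w[:,0],1)
    print(len(w),'plane x',med,'yaw of V plane',np.arctan(-f[0]),'z',np.percentile(w[:,2],[1,50,99]),'b',np.percentile(bb,[1,99]))
    # fit V: z = z0+|b-b0|
    from scipy.optimize import least_squares
    r=least_squares(lambda p:w[:,2]-p[1]-abs(bb-p[0]),[np.mean(bb),95],loss='soft_l1')
    b0=r.x[0];print('bottom',c*med-s*b0,s*med+c*b0,r.x)
# tray
k=(P[:,2]<14)&(P[:,2]>-5);im=cv2.imread('pics/w4.png');br=im[v,u].min(1)>150;W=P[k&br][:,:2].astype(np.float32)
print('tray',cv2.minAreaRect(W))
# rack from w3: coupon points
u,v,P=cloud('w3.npz',240,420,0,120)
k=(P[:,2]>45)&(P[:,2]<75);Q=P[k&(P[:,1]>-90)];print('coupon pts',len(Q),np.percentile(Q,[1,50,99],axis=0))
E
```

```text
Traceback (most recent call last):
  File "h.py", line 41, in cloud
    return u,v,np.array([wp(a,b,o,None,d[b,a]) for a,b in zip(u,v)])
                         ~~^^^^^^^^^^^^^^^^^^^
  File "h.py", line 29, in wp
    p=robot.camera_params('wrist');K=p['K'];C=T(o)@p['tool_from_camera']
ValueError: time passes only in moves, steps and waits
```

```bash
python3 -m pendant '{"targets":[[0.5,0.3,0,0,0,0,0],[0.6,0.5,0,0,0,0,0],[0.6,0.5,0,0,0,0,0],[0.3,0.3,0,0,0,0,0],[0,0,0,0,0,0,0],[0,0,0,0,0,0,0]]}'
python3 - <<'E'
from h import *
st()
o,im,d=grab('wrist');cv2.imwrite('pics/w5.png',im);np.savez('w5.npz',d=d,**o)
a=cv2.resize(im[0:200,280:540],None,fx=3,fy=3,interpolation=cv2.INTER_CUBIC);cv2.imwrite('pics/v5.png',a)
E
```

```text
time_s: 6.98
eef_pos: [539.3, 66.6, 205.0]
tcp_rot: [-3.139, 0.123, 0.003]
force: [-0.0, -0.1, -0.5]
width: 0.175
finger_force: 58.8
t6.97 [539.26  66.56 205.04] rv [-3.14  0.12  0.  ] yaw -0.0783 F [-0.05 -0.14 -0.46] M [-0.   -0.02 -0.07] w0.175 f58.8
```

View pics/v5.png

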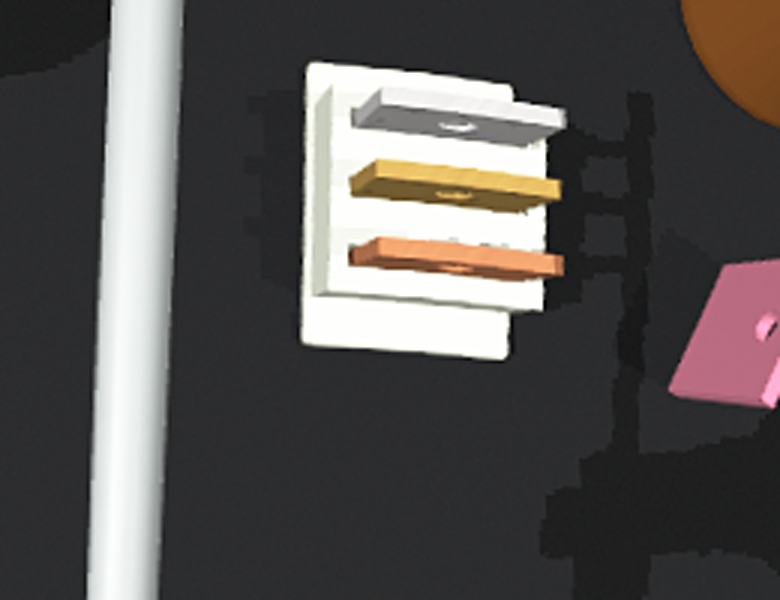

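The crop shows the three coupons in the rack with their hole ellipses at about crop (457,268) copper, (455,194) brass and (457,126) aluminium. The pink plate is at the right edge.

```bash
sed -i "s/p=robot.camera_params('wrist');K=p\['K'\]/p=WP;K=p['K']/" h.py; sed -i "3a WP={'K':np.array([[371.64829954,0,316.51067211],[0,371.64829954,237.83434146],[0,0,1]]),'tool_from_camera':np.array([[4.50990891e-05,9.52819577e-01,3.03537232e-01,78.0810833],[1,-6.04966696e-05,4.13238341e-05,-.0160674462],[5.77371497e-05,3.03537229e-01,-9.52819577e-01,-142.008708],[0,0,0,1]])}" h.py
cat > a.py <<'E'
from h import *
from scipy.optimize import least_squares
np.set_printoptions(precision=2,suppress=True)
u,v,P=cloud('w4.npz',100,285,30,240)
k=(P[:,2]>70)&(P[:,2]<130);Q=P[k];print(len(Q))
c,s=np.cos(-.29),np.sin(-.29)
a=Q[:,:2]@[c,s];b=Q[:,:2]@[-s,c];m=(a.min()+a.max())/2
for g in(a<m,a>m):
    med=np.median(a[g]);kk=g&(abs(a-med)<8);w=Q[kk];bb=b[kk]
    f=np.polyfit(w[:,1],w[:,0],1)
    r=least_squares(lambda p:w[:,2]-p[1]-abs(bb-p[0]),[np.mean(bb),95],loss='soft_l1');b0=r.x[0]
    print(len(w),'stand x',med,'yaw',np.arctan(-f[0]),'z',np.percentile(w[:,2],[1,50,99]),'b',np.percentile(bb,[1,99]),'bottom',c*med-s*b0,s*med+c*b0,r.x)
k=(P[:,2]<14)&(P[:,2]>-5);im=cv2.imread('pics/w4.png');br=im[v,u].min(1)>150
print('tray',cv2.minAreaRect(P[k&br][:,:2].astype(np.float32)))
im=cv2.imread('pics/w5.png')
u,v,P=cloud('w5.npz',370,480,15,125)
col=im[v,u].astype(int);sat=col.max(1)-col.min(1)
for n,lo,hi in(('cu',238,280),('br',158,212),('al',86,145)):
    k=(P[:,2]>64.5)&(P[:,2]<73)&(v>=lo/3-2)&(v<=hi/3+1)
    print(n,k.sum(),'z',np.median(P[k,2]),cv2.minAreaRect(P[k][:,:2].astype(np.float32)),P[k].mean(0))
k=(P[:,2]>33)&(P[:,2]<42)&(col.min(1)>180);print('rack top',cv2.minAreaRect(P[k][:,:2].astype(np.float32)),np.median(P[k,2]))
z=np.load('w5.npz');o={k:z[k] for k in z.files}
for h in((457,268),(455,194),(457,126)):print('hole',wp(*q(*h,280,0,3),o,53))
E
python3 a.py
```

```text
1439
726 stand x 387.35949877141564 yaw -0.2768895864182414 z [ 71.31 102.53 116.63] b [366.18 417.24] bottom 483.12537738004437 264.35337294563385 [391.47  91.4 ]
713 stand x 479.19578452510393 yaw -0.2951279760779459 z [ 72.29 104.8  116.97] b [366.   416.81] bottom 571.2263902649547 238.42586100709346 [391.81  92.16]
tray ((526.4745483398438, 270.57879638671875), (145.67025756835938, 165.4095458984375), 73.1207046508789)
cu 411 z 67.29669900949341 ((643.0377197265625, -33.348167419433594), (50.60281753540039, 5.680627822875977), 84.88467407226562) [642.99 -32.79  67.29]
br 427 z 67.1810100399083 ((663.45654296875, -34.460548400878906), (50.54072952270508, 5.779016017913818), 84.63468170166016) [663.3  -33.71  67.14]
al 433 z 67.15311237989755 ((682.6976928710938, -37.642189025878906), (50.515628814697266, 5.9149489402771), 84.22947692871094) [682.7  -36.7   67.15]
rack top ((663.2283935546875, -35.230995178222656), (64.2169189453125, 61.27964782714844), 84.2185287475586) 37.342271050108195
hole [640.53 -33.66  53.  ]
hole [660.94 -34.58  53.  ]
hole [680.1 -36.8  53. ]
```

```bash
cat >> h.py <<'E'
def shank(f,zr=(6,32)):
    """shank axis in tool frame from wrist picture npz"""
    z=np.load(f);o={k:z[k] for k in z.files}
    u,v,P=cloud(f,270,360,0,275)
    M=np.linalg.inv(T(o));Q=P@M[:3,:3].T+M[:3,3]
    k=(Q[:,2]<-zr[0])&(Q[:,2]>-zr[1])&(Q[:,0]>28)&(abs(Q[:,1])<18);Q=Q[k];v=v[k]
    C=[]
    for r in np.unique(v):
        w=Q[v==r]
        if len(w)>8: C.append([w[:,0].mean(),(w[:,1].max()+w[:,1].min())/2,np.percentile(w[:,2],15),np.ptp(w[:,1])])
    C=np.array(C);fy=np.polyfit(C[:,0],C[:,1],1);fz=np.polyfit(C[:,0],C[:,2],1)
    print('shank tool: y=%.2f%+.4fx  topz=%.2f%+.4fx'%(fy[1],fy[0],fz[1],fz[0]),'res',np.std(C[:,1]-np.polyval(fy,C[:,0])),np.std(C[:,2]-np.polyval(fz,C[:,0])),'width',np.median(C[:,3]),C[0],C[-1],'yaw',yaw(o))
E
python3 -c "
from h import *
np.set_printoptions(precision=2,suppress=True)
shank('w5.npz');shank('w4.npz');shank('w3.npz')
z=np.load('w5.npz');print(T({k:z[k] for k in z.files}))"
```

```text
shank tool: y=-1.03+0.0420x  topz=-20.83+0.0009x res 0.10396581832182673 0.21578264613043824 width 7.530497627389522 [120.32   3.93 -20.55   7.6 ] [ 28.24   0.33 -20.99   4.59] yaw -0.0783120715362625
shank tool: y=-1.01+0.0418x  topz=-20.91+0.0016x res 0.11024247790771313 0.21587805425870416 width 7.537908956415549 [120.24   3.89 -20.99   7.5 ] [ 28.29   0.69 -20.89   3.88] yaw -0.0786147245172072
shank tool: y=-1.01+0.0417x  topz=-20.85+0.0011x res 0.10457918941432864 0.24473252152890698 width 7.533947542002224 [120.24   3.94 -20.73   7.61] [ 28.26   0.14 -21.01   5.65] yaw -0.07415954781415572
[[  1.    -0.08  -0.   539.26]
 [ -0.08  -1.     0.    66.56]
 [ -0.    -0.    -1.   205.04]
 [  0.     0.     0.     1.  ]]
```

```bash
cat >> h.py <<'E'
RY=-0.1;RC=np.array([663.1,-35.15]);TIP=np.array([149,5.2]);BEND=.0419
def tcp_for(s,lat=0,yw=None):
    yw=RY+BEND if yw is None else yw
    p=RC+s*np.array([np.cos(RY),np.sin(RY)])+lat*np.array([-np.sin(RY),np.cos(RY)])
    return p-TIP[0]*np.array([np.cos(yw),np.sin(yw)])-TIP[1]*np.array([np.sin(yw),-np.cos(yw)]),yw
def where():
    o=robot.get_obs();M=T(o);p=(M@[*TIP,-17.4,1])[:3];d=p[:2]-RC;c,s=np.cos(RY),np.sin(RY)
    print('tip s=%.2f lat=%.2f z=%.2f yaw=%.4f(goal %.4f) pitch %.4f roll %.4f'%(d@[c,s],d@[-s,c],p[2],yaw(o),RY+BEND,M[2,0],M[2,1]),'F',np.round(o['force'],2),'M',np.round(o['moment'],3),'f%.0f w%.3f t%.2f'%(o['finger_force'],o['width'],o['time_s']))
E
python3 -c "
from h import *
p,y=tcp_for(-50);print(p,y);plan([*p,110],y,4,0);where()"
```

```text
[464.903154   -16.31507285] -0.058100000000000006
[-0.338,0.444,0.476,-0.001,0.002,-0.035,0],
[-0.340,0.442,0.476,-0.001,0.002,-0.035,0],
[-0.342,0.440,0.476,-0.001,0.002,-0.035,0],
[-0.344,0.439,0.476,-0.001,0.002,-0.035,0],
tip s=15.63 lat=87.27 z=222.40 yaw=-0.0776(goal -0.0581) pitch -0.0012 roll -0.0004 F [-0.48  0.58 -0.4 ] M [ 0.011  0.019 -0.024] f59 w0.175 t7.03
```

```bash
python3 -m pendant '{"targets":[[-0.34,0.44,0.3,0,0,-0.035,0],[-0.34,0.44,0.4,0,0,-0.035,0],[-0.34,0.44,0.6,0,0,-0.035,0],[-0.34,0.44,0.6,0,0,-0.035,0],[0,0,0.6,0,0,0,0],[0,0,0.6,0,0,0,0],[0,0,0.2,0,0,0,0],[0,0,0,0,0,0,0]]}'; python3 -m pendant '{"targets":[[0,0,0,0,0,0,0],[0,0,0,0,0,0,0]]}'; python3 -c "
from h import *
where();p,y=tcp_for(-32);plan([*p,35.6],y,3,0)"
```

```text
time_s: 8.02
eef_pos: [465.9, -16.1, 40.3]
tcp_rot: [-3.14, 0.09, 0.001]
force: [0.4, -0.5, -0.1]
width: 0.176
finger_force: 58.8
time_s: 8.28
eef_pos: [467.1, -16.8, 41.3]
tcp_rot: [3.14, -0.091, 0.004]
force: [0.9, -1.1, -0.4]
width: 0.173
finger_force: 58.8
tip s=-47.79 lat=-0.23 z=59.01 yaw=-0.0581(goal -0.0581) pitch 0.0023 roll 0.0004 F [ 0.95 -1.11 -0.45] M [ 0.044  0.051 -0.02 ] f59 w0.173 t8.28
[0.105,0.003,0.038,0.001,-0.005,-0.000,0],
[0.105,0.003,0.038,0.001,-0.005,-0.000,0],
[0.105,0.003,0.038,0.001,-0.005,-0.000,0],
```

```bash
cat >> h.py <<'E'
def avg(n=5):
    O=[]
    for i in range(n): robot.get_image('wrist');O.append(robot.get_obs())
    rr=R.from_rotvec([o['tcp_rot'] for o in O]).mean().as_rotvec()
    a={k:np.mean([o[k] for o in O],0) for k in('eef_pos','force','moment','finger_force','width')};a['tcp_rot']=rr;a['time_s']=O[-1]['time_s']
    print('std',np.std([o['eef_pos'] for o in O],0),np.std([o['force'] for o in O],0));return a
def where(n=4):
    o=avg(n);M=T(o);p=(M@[*TIP,-17.4,1])[:3];d=p[:2]-RC;c,s=np.cos(RY),np.sin(RY)
    print('tip s=%.2f lat=%.2f z=%.2f yaw=%.4f(goal %.4f) pitch %.4f roll %.4f'%(d@[c,s],d@[-s,c],p[2],yaw(o),RY+BEND,M[2,0],M[2,1]),'F',np.round(o['force'],2),'M',np.round(o['moment'],3),'f%.0f w%.3f t%.2f'%(o['finger_force'],o['width'],o['time_s']))
    return o
E
python3 -m pendant '{"targets":[[0.1,0,0.1,0,0,0,0],[0,0,0,0,0,0,0]]}'
python3 -c "
from h import *
o=where(6);p,y=tcp_for(-32);plan([*p,35.6],y,2,0,o)
o,im,d=grab('scene');cv2.imwrite('pics/s2.png',cv2.resize(im[235:335,190:310],None,fx=6,fy=6,interpolation=cv2.INTER_CUBIC))"
```

```text
time_s: 8.52
eef_pos: [471.8, -17.1, 35.2]
tcp_rot: [3.14, -0.092, 0.001]
force: [0.6, 0.8, -1.4]
width: 0.178
finger_force: 58.8
std [0.0998625  0.02431696 0.0401247 ] [0.62332873 0.5703696  0.5111609 ]
tip s=-43.61 lat=-0.15 z=52.58 yaw=-0.0584(goal -0.0581) pitch -0.0002 roll 0.0001 F [-0.07  0.13 -1.14] M [-0.006  0.023  0.014] f59 w0.176 t8.82
[0.116,0.004,-0.004,0.000,0.001,-0.001,0],
[0.116,0.004,-0.004,0.000,0.001,-0.001,0],
```

View pics/s2.png

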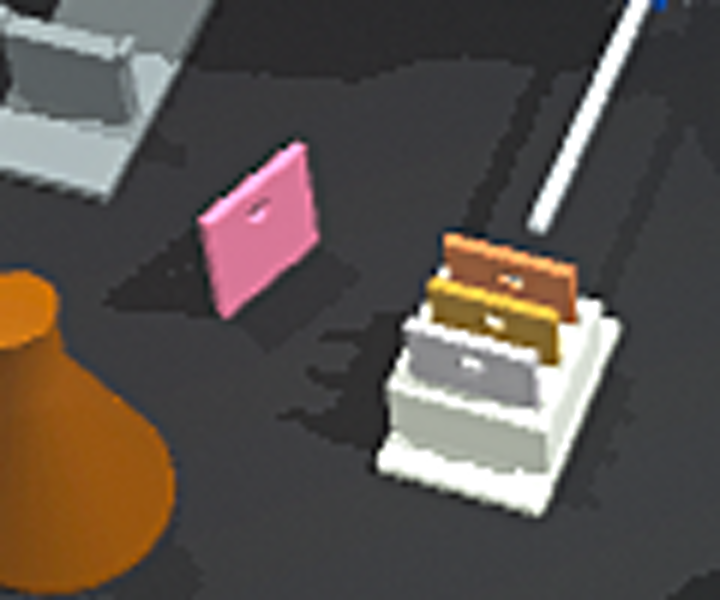

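The holes are at crop (512,281), (493,322) and (470,364), and the rod tip at (540,228) is in line with them. I'll creep in.

```bash
python3 -m pendant '{"targets":[[0.12,0,-0.005,0,0,0,0],[0.12,0,0,0,0,0,0],[0.1,0,0,0,0,0,0],[0.04,0,0,0,0,0,0],[0.04,0,0,0,0,0,0],[0.04,0,0,0,0,0,0],[0,0,0,0,0,0,0]]}'
python3 -c "
from h import *
where(4)"
```

```text
time_s: 9.75
eef_pos: [494.3, -18.4, 35.5]
tcp_rot: [3.14, -0.092, 0.0]
force: [-0.2, 0.1, 0.1]
width: 0.178
finger_force: 58.8
std [0.04942617 0.01189601 0.00189739] [0.38511677 0.32607998 0.45889565]
tip s=-20.76 lat=0.84 z=52.91 yaw=-0.0584(goal -0.0581) pitch -0.0002 roll 0.0001 F [ 0.27  0.04 -0.87] M [ 0.027  0.037 -0.007] f59 w0.174 t9.95
```

```bash
python3 -m pendant '{"targets":[[0,0.016,0,0,0,0,0],[0.05,0.002,0,0,0,0,0],[0.05,0.002,0,0,0,0,0],[0.05,0.002,0,0,0,0,0],[0.05,0.002,0,0,0,0,0],[0.05,0.002,0,0,0,0,0],[0,0,0,0,0,0,0]]}'
python3 -c "
from h import *
where(4)"
```

```text
time_s: 10.82
eef_pos: [506.9, -20.5, 35.5]
tcp_rot: [3.14, -0.092, 0.0]
force: [-0.7, -0.5, -0.2]
width: 0.175
finger_force: 58.8
std [0.07715388 0.00846823 0.0115557 ] [0.13838128 0.63219056 0.48800897]
tip s=-8.18 lat=0.05 z=52.86 yaw=-0.0584(goal -0.0581) pitch -0.0002 roll 0.0001 F [-0.18  0.33 -0.91] M [0.022 0.028 0.007] f59 w0.176 t11.03
```

```bash
python3 -m pendant '{"targets":[[0.04,0.0017,0,0,0,0,0],[0.04,0.0017,0,0,0,0,0],[0.04,0.0017,0,0,0,0,0],[0.04,0.0017,0,0,0,0,0],[0.04,0.0017,0,0,0,0,0],[0,0,0,0,0,0,0]]}'
python3 -c "
from h import *
where(4)"; python3 -m pendant '{"targets":[[0.04,0.0017,0,0,0,0,0],[0.04,0.0017,0,0,0,0,0],[0.04,0.0017,0,0,0,0,0],[0.04,0.0017,0,0,0,0,0],[0.04,0.0017,0,0,0,0,0],[0,0,0,0,0,0,0]]}'
python3 -c "
from h import *
where(4)"
```

```text
time_s: 11.78
eef_pos: [516.8, -21.5, 35.5]
tcp_rot: [3.14, -0.092, 0.0]
force: [-0.2, 0.4, -0.7]
width: 0.178
finger_force: 58.8
std [0.07331046 0.00562324 0.01516071] [0.46478935 0.74465066 0.60648767]
tip s=1.85 lat=0.04 z=52.89 yaw=-0.0584(goal -0.0581) pitch -0.0001 roll 0.0001 F [-0.2  -0.28 -0.82] M [ 0.     0.015 -0.   ] f59 w0.176 t11.97
time_s: 12.72
eef_pos: [526.8, -22.5, 35.5]
tcp_rot: [3.14, -0.092, 0.0]
force: [0.1, 0.8, -0.8]
width: 0.17
finger_force: 58.8
std [0.07223125 0.00528545 0.00610566] [0.65559935 0.48228636 0.13947996]
tip s=11.86 lat=0.04 z=52.87 yaw=-0.0584(goal -0.0581) pitch -0.0002 roll 0.0001 F [ 0.24  0.22 -0.42] M [-0.036  0.038 -0.011] f59 w0.178 t12.93
```

```bash
python3 -m pendant '{"targets":[[0.03,0.004,0,0,0,0,0],[0.03,0.0014,0,0,0,0,0],[0.03,0.0014,0,0,0,0,0],[0.03,0.0014,0,0,0,0,0],[0.03,0.0014,0,0,0,0,0],[0.03,0.0014,0,0,0,0,0],[0.03,0.0014,0,0,0,0,0],[0,0,0,0,0,0,0]]}'
python3 -c "
from h import *
where(4)"; python3 -m pendant '{"targets":[[0.05,0.002,0,0,0,0,0],[0.05,0.002,0,0,0,0,0],[0.05,0.002,0,0,0,0,0],[0.05,0.002,0,0,0,0,0],[0,0,0,0,0,0,0]]}'
python3 -c "
from h import *
where(4)
o,im,d=grab('scene');cv2.imwrite('pics/s3.png',cv2.resize(im[235:335,230:330],None,fx=6,fy=6,interpolation=cv2.INTER_CUBIC))"
```

```text
time_s: 13.92
eef_pos: [537.2, -23.7, 35.5]
tcp_rot: [3.14, -0.092, 0.0]
force: [-0.7, 0.0, -1.3]
width: 0.177
finger_force: 58.8
std [0.05253947 0.00756916 0.01261819] [0.43489115 0.65509737 0.49843751]
tip s=22.40 lat=-0.13 z=52.91 yaw=-0.0584(goal -0.0581) pitch -0.0001 roll 0.0001 F [-0.15 -0.06 -0.35] M [-0.005  0.033  0.02 ] f59 w0.176 t14.12
time_s: 14.75
eef_pos: [547.3, -24.7, 35.5]
tcp_rot: [3.14, -0.092, 0.0]
force: [-0.8, 0.2, -0.5]
width: 0.175
finger_force: 58.8
std [0.09712918 0.01571007 0.0097453 ] [0.06422879 0.13513442 1.03785094]
tip s=32.38 lat=-0.13 z=52.85 yaw=-0.0584(goal -0.0581) pitch -0.0002 roll 0.0001 F [ 0.17  0.14 -1.06] M [ 0.03   0.015 -0.017] f59 w0.176 t14.95
```

View pics/s3.png

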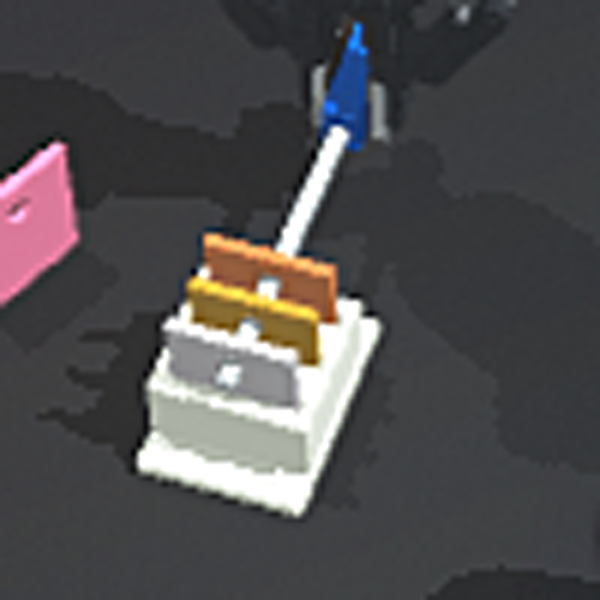

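The rod is through all three holes, with its tip emerging at (230,375). I'll go in fully, then lift gently.

```bash
python3 -m pendant '{"targets":[[0.1,0.004,0,0,0,0,0],[0.1,0.004,0,0,0,0,0],[0.1,0.004,0,0,0,0,0],[0.1,0.004,0,0,0,0,0],[0.1,0.004,0,0,0,0,0],[0.1,0.004,0,0,0,0,0],[0,0,0,0,0,0,0]]}'
python3 -c "
from h import *
where(4)"; python3 -m pendant '{"targets":[[0,0,-0.03,0,0,0,0],[0,0,-0.05,0,0,0,0],[0,0,-0.08,0,0,0,0],[0,0,-0.1,0,0,0,0],[0,0,-0.1,0,0,0,0],[0,0,-0.1,0,0,0,0],[0,0,-0.05,0,0,0,0],[0,0,0,0,0,0,0]]}'
python3 -c "
from h import *
where(4)
o,im,d=grab('wrist');cv2.imwrite('pics/w6.png',im);np.savez('w6.npz',d=d,**o);shank('w6.npz')"
```

```text
time_s: 15.88
eef_pos: [577.4, -27.7, 35.5]
tcp_rot: [3.14, -0.092, 0.001]
force: [-0.2, -0.0, -1.6]
width: 0.176
finger_force: 58.8
std [0.13617535 0.03130633 0.0205614 ] [0.51843111 0.49301116 0.63251859]
tip s=62.30 lat=-0.07 z=52.80 yaw=-0.0584(goal -0.0581) pitch -0.0004 roll 0.0001 F [-0.26 -0.08 -0.87] M [ 0.026  0.008 -0.   ] f59 w0.175 t16.07
time_s: 17.08
eef_pos: [577.0, -27.6, 61.3]
tcp_rot: [3.14, -0.092, 0.001]
force: [0.9, -0.3, -2.6]
width: 0.175
finger_force: 58.6
std [0.07241805 0.00953281 0.10783716] [0.224883   0.52400902 0.31094008]
tip s=62.35 lat=-0.07 z=78.29 yaw=-0.0584(goal -0.0581) pitch -0.0003 roll 0.0001 F [ 0.07  0.01 -2.66] M [0.035 0.201 0.005] f59 w0.176 t17.27
shank tool: y=-0.03+0.0164x  topz=-19.87-0.0375x res 1.8638886500801273 3.8730864665671034 width 7.605707563878607 [120.35403617   3.9299459  -20.22208545   7.58587276] [ 28.23778299   0.5109391  -20.92942887   4.92725188] yaw -0.058347666309392
```

```bash
python3 -m pendant '{"targets":[[0,0,-0.15,0,0,0,0],[0,0,-0.3,0,0,0,0],[0,0,-0.4,0,0,0,0],[0,0,-0.4,0,0,0,0],[0,0,-0.4,0,0,0,0],[0,0,-0.3,0,0,0,0],[0,0,-0.15,0,0,0,0],[0,0,0,0,0,0,0]]}'
python3 -c "
from h import *
st();plan([444.4,274.7,168],-.244,16,0)"
```

```text
time_s: 18.32
eef_pos: [577.0, -27.6, 166.6]
tcp_rot: [3.14, -0.092, 0.001]
force: [-0.1, -0.1, -2.1]
width: 0.181
finger_force: 58.5
t18.32 [577.   -27.59 166.55] rv [ 3.14 -0.09  0.  ] yaw -0.0583 F [-0.12 -0.12 -2.14] M [ 0.02  0.18 -0.  ] w0.181 f58.5
[-0.187,-0.368,-0.002,0.000,-0.000,0.083,0],
[-0.192,-0.365,-0.002,0.000,-0.000,0.083,0],
[-0.196,-0.363,-0.002,0.000,-0.000,0.083,0],
[-0.200,-0.361,-0.002,0.000,-0.000,0.083,0],
[-0.204,-0.358,-0.002,0.000,-0.000,0.083,0],
[-0.208,-0.356,-0.002,0.000,-0.000,0.083,0],
[-0.213,-0.354,-0.002,0.000,-0.000,0.083,0],
[-0.217,-0.351,-0.002,0.000,-0.000,0.083,0],
[-0.221,-0.349,-0.002,0.000,-0.000,0.083,0],
[-0.225,-0.346,-0.002,0.000,-0.000,0.083,0],
[-0.229,-0.343,-0.002,0.000,-0.000,0.083,0],
[-0.233,-0.341,-0.002,0.000,-0.000,0.083,0],
[-0.237,-0.338,-0.002,0.000,-0.000,0.083,0],
[-0.241,-0.335,-0.002,0.000,-0.000,0.083,0],
[-0.244,-0.332,-0.002,0.000,-0.000,0.083,0],
[-0.248,-0.330,-0.002,0.000,-0.000,0.083,0],
```

```bash
python3 -m pendant '{"targets":[[-0.06,-0.12,0,0,0,0.08,0],[-0.13,-0.24,0,0,0,0.08,0],[-0.19,-0.36,0,0,0,0.08,0],[-0.2,-0.36,0,0,0,0.08,0],[-0.2,-0.36,0,0,0,0.08,0],[-0.2,-0.36,0,0,0,0.09,0],[-0.21,-0.36,0,0,0,0.09,0],[-0.21,-0.35,0,0,0,0.09,0]]}'; python3 -m pendant '{"targets":[[-0.22,-0.35,0,0,0,0.09,0],[-0.22,-0.35,0,0,0,0.09,0],[-0.23,-0.35,0,0,0,0.09,0],[-0.23,-0.35,0,0,0,0.09,0],[-0.23,-0.34,0,0,0,0.09,0],[-0.2,-0.3,0,0,0,0.09,0],[-0.15,-0.22,0,0,0,0.08,0],[-0.08,-0.1,0,0,0,0.08,0]]}'; python3 -m pendant '{"targets":[[0,0,0,0,0,0,0],[0,0,0,0,0,0,0]]}'
python3 -c "
from h import *
o=avg(4);print(o);plan([444.4,274.7,168],-.244,4,0,o)
o,im,d=grab('wrist');cv2.imwrite('pics/w7.png',im);np.savez('w7.npz',d=d,**o)"
```

```text
time_s: 19.32
eef_pos: [518.8, 106.0, 165.5]
tcp_rot: [-3.132, 0.239, 0.002]
force: [0.1, -0.4, -2.0]
width: 0.177
finger_force: 58.5
time_s: 20.32
eef_pos: [465.0, 235.9, 165.8]
tcp_rot: [3.117, -0.391, -0.001]
force: [0.0, -0.0, -3.2]
width: 0.172
finger_force: 58.5
time_s: 20.58
eef_pos: [465.9, 234.7, 166.0]
tcp_rot: [3.117, -0.392, 0.0]
force: [-0.0, 0.2, -2.3]
width: 0.175
finger_force: 58.5
std [0.01168049 0.01866238 0.01051877] [0.45813989 0.41445277 0.68901542]
{'eef_pos': array([465.95168313, 234.63860476, 166.00348302]), 'force': array([ 1.51820817e-03,  4.87619113e-01, -2.71412334e+00]), 'moment': array([0.05109396, 0.18313698, 0.00975915]), 'finger_force': np.float64(58.535766899585724), 'width': np.float64(0.17575024234562203), 'tcp_rot': array([ 3.11676582e+00, -3.92233282e-01,  1.81002711e-04]), 'time_s': 20.775}
[-0.154,-0.167,-0.010,0.000,-0.000,-0.011,0],
[-0.154,-0.168,-0.010,0.000,-0.000,-0.011,0],
[-0.153,-0.168,-0.010,0.000,-0.000,-0.011,0],
[-0.153,-0.168,-0.010,0.000,-0.000,-0.011,0],
```

```bash
python3 -m pendant '{"targets":[[-0.1,-0.11,-0.01,0,0,-0.01,0],[-0.15,-0.17,-0.01,0,0,-0.01,0],[-0.15,-0.17,-0.01,0,0,-0.01,0],[-0.13,-0.14,0,0,0,-0.01,0],[-0.08,-0.08,0,0,0,0,0],[0,0,0,0,0,0,0],[0,0,0,0,0,0,0]]}'
python3 - <<'E'
from h import *
np.set_printoptions(precision=2,suppress=True)
o=avg(4);print(o['eef_pos'],yaw(o),o['force']);plan([444.4,274.7,168],-.244,1,0,o)
_,im,d=grab('wrist');np.savez('w8.npz',d=d,**o);cv2.imwrite('pics/w8.png',im)
u,v,P=cloud('w8.npz',180,460,0,330)
M=np.linalg.inv(T(o));Q=P@M[:3,:3].T+M[:3,3]
k=(P[:,2]>75)&(P[:,2]<124);W=P[k];print(len(W))
c,s=np.cos(-.286),np.sin(-.286);mid=np.array([527.2,251.4])
a=(W[:,:2]-mid)@[c,s];b=(W[:,:2]-mid)@[-s,c]
for lo,hi in((-60,-35),(35,60)):
    g=(a>lo)&(a<hi)&(W[:,2]>100);
    for sg in(-1,1):
        h=g&(b*sg>4)&(b*sg<32)
        if h.sum(): print(lo,sg,h.sum(),'a',np.median(a[h]),'b range',np.percentile(b[h],[2,98]),'z-|b|',np.median(W[h,2]-abs(b[h])))
# shank/coupons in tool frame
k=(Q[:,2]<-5)&(Q[:,2]>-34)&(Q[:,0]>26);S=Q[k]
for x in range(30,125,6):
    w=S[(abs(S[:,0]-x)<1.5)]
    if len(w):print(x,len(w),'y %.2f..%.2f  z %.2f'%(w[:,1].min(),w[:,1].max(),w[:,2].min()),end=' | ')
E
```

```text
time_s: 21.7
eef_pos: [444.4, 274.9, 167.5]
tcp_rot: [3.118, -0.382, 0.0]
force: [0.3, 0.1, -2.3]
width: 0.181
finger_force: 58.5
std [0.02 0.01 0.01] [0.62 0.69 0.37]
[444.49 274.78 167.5 ] -0.2444532529852942 [ 0.21  0.37 -2.48]
[-0.001,0.002,-0.010,0.001,-0.001,-0.003,0],
943
-60 -1 359 a -46.80928234704046 b range [-24.74  -8.09] z-|b| 93.69919243101408
-60 1 393 a -46.775403641236444 b range [ 8.36 26.7 ] z-|b| 91.75835602994633
35 -1 67 a 47.67559578997248 b range [-25.43 -16.71] z-|b| 92.72139097457811
35 1 67 a 47.94548989902394 b range [16.19 26.89] z-|b| 91.9780365184428
30 163 y -3.45..4.12  z -21.76 | 36 176 y -3.43..4.41  z -21.79 | 42 188 y -3.02..4.75  z -21.73 | 48 200 y -2.99..5.01  z -21.61 | 54 203 y -2.59..4.91  z -21.94 | 60 205 y -2.58..5.22  z -21.51 | 66 1464 y -22.55..27.53  z -32.25 | 72 207 y -21.96..5.83  z -28.54 | 78 229 y -1.52..6.15  z -21.87 | 84 1018 y -21.25..27.19  z -31.99 | 90 784 y -23.39..26.45  z -32.35 | 96 219 y -0.86..7.12  z -22.11 | 102 289 y -0.52..28.64  z -30.26 | 108 1383 y -20.99..29.31  z -32.02 | 114 201 y -0.19..7.46  z -21.87 | 120 137 y 0.14..7.82  z -20.86 |
```

```bash
python3 -m pendant '{"targets":[[0,-0.016,0.15,0,0,0,0],[0,0,0.25,0,0,0,0],[0,0,0.3,0,0,0,0],[0,0,0.3,0,0,0,0],[0,0,0.3,0,0,0,0],[0,0,0.2,0,0,0,0],[0,0,0.08,0,0,0,0],[0,0,0,0,0,0,0]]}'
python3 -c "
from h import *
o=avg(4);print(o['eef_pos'],o['force'],o['moment'])"
python3 -m pendant '{"targets":[[0,0,0.04,0,0,0,0],[0,0,0.03,0,0,0,0],[0,0,0,0,0,0,0]]}'
python3 -c "
from h import *
o=avg(4);print(o['eef_pos'],o['force'],o['moment'])"
```

```text
time_s: 22.95
eef_pos: [444.6, 275.8, 88.4]
tcp_rot: [3.118, -0.382, -0.0]
force: [0.7, -0.3, -2.1]
width: 0.175
finger_force: 58.5
std [0.0552108  0.02348693 0.11774733] [0.4693655  0.61435669 0.80300391]
[444.93040053 275.98082996  88.95314595] [ 0.21178516 -0.41357983 -2.93337776] [ 0.04689378  0.17294745 -0.00963486]
time_s: 23.52
eef_pos: [444.4, 275.7, 84.9]
tcp_rot: [3.118, -0.382, -0.0]
force: [0.4, -0.6, -3.0]
width: 0.176
finger_force: 58.5
std [0.04933241 0.02388098 0.03721597] [0.43548366 0.46906776 0.32011804]
[444.52765621 275.79886964  84.98654046] [-0.15812112 -0.14167703 -2.63471095] [ 0.03715983  0.16995162 -0.00512523]
```

```bash
python3 -m pendant '{"targets":[[0,0,0.025,0,0,0,0],[0,0,0,0,0,0,0]]}'
python3 -c "
from h import *
o=avg(4);print(o['eef_pos'],o['force'],o['moment'])"
python3 -m pendant '{"targets":[[0,0,0.02,0,0,0,0],[0,0,0,0,0,0,0]]}'
python3 -c "
from h import *
o=avg(4);print(o['eef_pos'],o['force'],o['moment'])"
```

```text
time_s: 23.98
eef_pos: [444.5, 275.7, 83.7]
tcp_rot: [3.118, -0.382, 0.0]
force: [-0.1, -0.4, -3.0]
width: 0.177
finger_force: 58.6
std [0.0044573  0.01236334 0.01728132] [0.56182498 0.6178155  0.319854  ]
[444.54323493 275.7511901   83.75081229] [ 0.41027002 -0.42753058 -2.92443612] [ 0.01101361  0.1520363  -0.01694055]
time_s: 24.42
eef_pos: [444.6, 275.8, 82.8]
tcp_rot: [3.118, -0.382, 0.0]
force: [-0.4, -0.5, -1.8]
width: 0.176
finger_force: 58.8
std [0.01338422 0.00558449 0.01616872] [0.21724813 0.44119925 0.18803305]
[444.59533441 275.757858    82.86071721] [-0.27767891 -0.65996079 -1.0985109 ] [-0.14121669  0.03598298 -0.11751291]
```

```bash
python3 -m pendant '{"targets":[[0,0,0,0,0,0.04,0],[0,0,0.012,0,0,0,0],[0,0,0,0,0,0,0]]}'
python3 -c "
from h import *
o=avg(4);print(o['eef_pos'],o['force'],o['moment'])"
```

```text
time_s: 25.0
eef_pos: [444.7, 276.0, 82.3]
tcp_rot: [-3.117, 0.391, -0.001]
force: [-0.8, -0.0, 0.4]
width: 0.175
finger_force: 58.9
std [0.00750469 0.00783194 0.0104478 ] [0.36897578 0.46357821 0.52571064]
[444.69452754 275.95868407  82.32564112] [-0.49656193  0.26694578  0.31511157] [ 0.04690324  0.0181728  -0.02255331]
```

```bash
python3 -m pendant '{"targets":[[0,0,0,0,0,0,0.22],[0,0,0,0,0,0,0.26],[0,0,0,0,0,0,0.35],[0,0,0,0,0,0,0.6],[0,0,0,0,0,0,0.8],[0,0,0,0,0,0,0.8],[0,0,-0.1,0,0,0,0.8],[0,0,-0.3,0,0,0,0.8]]}'; python3 -m pendant '{"targets":[[0,0,-0.6,0,0,0,0.8],[0,0,-0.8,0,0,0,0.8],[-0.3,0,-0.8,0,0,0,0.8],[-0.3,0,-0.5,0,0,0,0.8],[0,0,0,0,0,0,0.8],[0,0,0,0,0,0,0.8]]}'
python3 - <<'E'
from h import *
st();o,im,d=grab('wrist');_,s,_=grab('scene')
a=cv2.resize(s[200:320,350:450],(500,600),interpolation=cv2.INTER_CUBIC);b=cv2.resize(im[0:480,180:460][:, :],(300,514))
c=np.zeros((600,800,3),np.uint8);c[:,:500]=a;c[:514,500:]=b;cv2.imwrite('pics/fin.png',c)
E
```

```text
time_s: 26.2
eef_pos: [444.0, 275.5, 102.3]
tcp_rot: [3.116, -0.391, -0.002]
force: [1.7, 0.2, -0.0]
width: 0.803
finger_force: 0.0
time_s: 26.95
eef_pos: [415.4, 283.0, 236.9]
tcp_rot: [3.117, -0.391, 0.0]
force: [0.1, -0.2, -1.0]
width: 0.798
finger_force: 0.0
t26.95 [415.38 282.95 236.85] rv [ 3.12 -0.39  0.  ] yaw -0.2495 F [ 0.12 -0.2  -0.95] M [ 0.06 -0.01  0.01] w0.798 f0.0
```

View pics/fin.png

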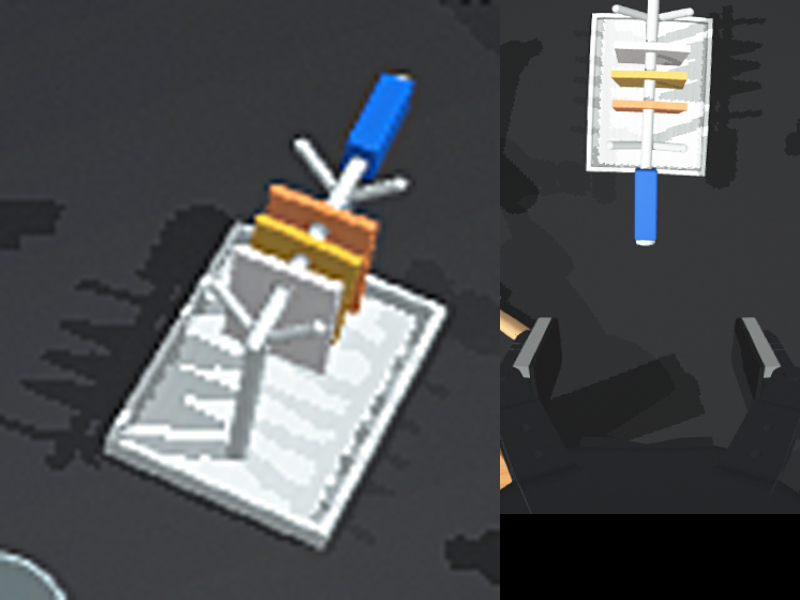

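The shank lies in both forks (near V about (340,190), far V about (255,335)). The three coupons hang between them, the handle points towards the robot, and the gripper is clear.

```bash
python3 -c "
from station import robot
print(robot.sign_off())"
```

```text
the job is handed in; nothing more can be done
None
```

I threaded the rod through all three coupons, hung it across both forks with the handle towards the robot, and handed the job in at about 27 s; no force reading from the coupons rose above sensor noise.

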